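Snap the washed cover back onto the salt cellar

ROBOT

A 7-joint arm with a two-finger parallel gripper is mounted at the origin on the work surface. World frame = base frame: x ahead of the robot, y to its left, z up, the work surface at z = 0. Lengths are in m, angles in rad, forces in N, time in s.
With the tool pointing down it reaches from about 0.425 to 0.875 m from the base axis. Payload 4.7 kg.
Tool frame: the origin (TCP) lies between the finger pads; the fingertips stand 14 mm ahead of it and the grasp point (between the pads) lies 5 mm behind it; z points along the fingers, y is the line along which they close (so a half turn about z gives the same grasp; the last joint's range is limited). The gripper opens to 87 mm and grips with 3 to 60 N. Pads are 19 mm wide; open, the fingers measure 117 mm over their backs; the gripper's body (75 mm by 190 mm) begins 51 mm behind the grasp point.
Start: joints at [1.156, 0.321, -0.07, 1.45, 0.023, 1.371, -0.057], TCP at [0.27, -0.591, 0.237] pointing down, gripper open.
Joint ranges: [-2.86, 2.86], [-0.3, 2.09], [-1.38, 1.24], [0.06, 2.45], [-1.56, 4.7], [0.09, 2.05], [-2.69, 2.69]. Speed limits (rad/s): [2.57, 2.57, 3.14, 3.14, 3.14, 3.14, 3.14].

INTERFACE

Orientations are given as a rotation vector (axis times angle).
In Python, from bench import ctrl gives the robot as it stands.
- The arm moves only by the tool step_arm, never from a script. Its argument "commands" is a list of rows, each an object with "travel": the shift along the tool's x, y, z in m, a list of three; "turn": the turn, a rotation vector about the tool's x, y, z in degrees, a list of three. A call has 1 to 5 rows; each row is the pose to reach, as a shift and turn from the pose commanded when the call began, along the tool's axes at that moment; what a row does not reach only later rows make up. A row lasts 1/10 s, in which the tool goes at most 50 mm and 8.59 degrees, less where a joint would pass 70% of its speed; a pose out of reach is approached as far as the arm can. A call with a gripper value outside its range is refused whole. "gripper" is the opening, from 0 (shut) to 1 (fully open), set as the call begins (left out, the last holds). The fingers move at their own pace and stop on an object; "force" is the grip in N (left out, the last holds). Time passes only in rows, so rows that repeat a pose let the fingers close. It gives the time, the measured TCP pose, the force, the opening and the grip force at its end, in the units of the state.
- ctrl.get_state(): the state, without advancing time (a new reading comes with each control period).
- ctrl.get_image(name): name is "scene" or "top" or "wrist"; returns the picture (400x640x3 uint8, red, green, blue); there is no depth.
- ctrl.camera_model(name): a dict with "fx", "fy", "cx", "cy" (pixels), "R" (3x3) and "t" (3): a world point X has camera coordinates R X + t; the wrist camera has in their place "T_tool_cam" (4x4, takes a point from camera to tool coordinates, whose origin is the TCP and whose axes are the flange's). Camera axes: x right, y down, z forward; pixel columns grow to the right and rows downward; lengths in m; the calibration is good to about 2 mm. The wrist camera is an equidistant fisheye: a pixel r from the principal point sees the ray r / f radians off the axis. A picture is of the moment at which its call begins: read the wrist's pose just before it. camera_model takes no time and is no camera call.
- ctrl.close_job(): hands the job in; it is judged then, once.
The state is a dict: "time": time; "joint_positions": joint angles; "qd": joint speeds; "joint_torque": joint torques, N m; "position": TCP position; "tool_rot": TCP orientation; "ft_force": force on the tool from outside, world axes, zero at the start; "torque": the same for the moment, N m; "grip_width": opening from 0.0 (shut) to 1.0 (fully open); "grip_force": force on a finger pad.
Only numpy, scipy, OpenCV 4.12 (cv2) and the standard library are available. Lean on these libraries where they do the work, as an engineer would, in place of code of your own. Each camera call takes 0.05 s, during which the arm holds its last target. There are 200 camera calls.

TASK

The salt cellar's cover has been washed and lies loose on the counter; it is the one plate with a narrow lip on one end. Pick it up by its handle, tilt it lip down, hook the lip into the slot under the hood at the cellar's end nearest the robot, and then, with the lip staying in the slot, pivot the cover down until it lies flat on the cellar and the spring catch at the far end has snapped shut over its edge. Let go of it.

Things in the scene. Friction and masses are not known exactly. Their poses are not given: they have to be found in the camera images.
- cover_grip (a point): Loose cover: flat steel plate 110 (x) x 92 (y) x 5 mm, 0.18 kg, lying flat, with a lip at its -x end, roughly towards the robot. Handle over its centre: wooden bar 50 (x) x 14 (y) x 22 mm high, 12 mm above the plate on two stems. Point: bar's centre, 28 mm above the plate's underside; axes are the cover's, z up. A square lipless plate with the same handle and a round lid lie near: not wanted.
- cover_lip (a point): End of the cover's lip (flat tongue in the plane of the plate, 56 mm wide, 20 mm long, 5 mm thick), mid-width, mid-thickness: in the cover's axes 75 mm towards -x from the handle's centre and 25.5 mm below it. Axes as cover_grip.
- cellar: Open steel salt cellar, box 140 (x) x 100 (y) mm, fixed to the counter. Origin: centre of its underside, on the counter; z up; -x end (slot) roughly towards the robot, +x end has the catch. Flat rim 60 mm up. Cover fully home: in these axes handle's centre at x 9, y 0, z 88 mm, lip's end at x -66, z 62.5, plate's far edge at x 64. A lip about 20 degrees down keeps the cover clear of the catch.
- slot (a point): Mid-width on the rim under the mouth of the cellar's slot, at cellar x -40, z 60 mm; cellar's axes. A hood over the rim, open to +x: roof 28 mm above the rim at this mouth, sloping to 12 mm at the stop 26 mm further in (-x). 84 mm wide between cheeks that start 12 mm in, so the lip has 14 mm play each side. Hood's top is 92 mm above the counter. The lip goes in along -x.
- catch (a joint): Spring catch at the cellar's +x end, sliding along +x, m: 0 shut (start), 0.014 right back. Round nose 42 mm wide, tip at cellar x 59, underside z 66 mm; above it a ramp rises to x 71, z 88; post behind at x 92 to 108, z 82. The cover's far edge pressed down on the ramp (5 to 10 N) pushes it back 6 mm; when the plate lies on the rim the nose springs to 0, 1 mm above the plate.

How it is judged:
On the way:
1. the lip's end is inside the slot (at least 12 mm past the hood's edge) while the cover is still tilted by more than 4 degrees (x of cover_lip in the frame of cellar between -0.072 and -0.052 m and y of cover_lip in the frame of cellar between -0.018 and 0.018 m and z of cover_lip in the frame of cellar between 0.056 and 0.08 m and angle between cover_grip's own z axis and vertical above 0.07 rad), for 0.1 s.
At the end, for the whole second after the job is handed in: The cover lies flat on the cellar's rim (within 2.3 degrees), its lip in the slot (end within 11 mm of the stop, within 18 mm of the middle), in line with the cellar within 11 degrees, and the catch has sprung back to within 3 mm of shut above its far edge; the cover is released (x of cover_lip in the frame of cellar between -0.072 and -0.055 m and y of cover_lip in the frame of cellar between -0.018 and 0.018 m and z of cover_lip in the frame of cellar between 0.056 and 0.067 m and z of cover_grip in the frame of cellar between 0.083 and 0.091 m and angle between the x axis of cover_grip and the x axis of cellar, either way round below 0.2 rad and angle between cover_grip's own z axis and vertical below 0.04 rad and value of joint catch below 0.003 m); the robot touches nothing.
It also fails if it takes over 45 s, if anything falls off the work surface, if the arm or the gripper's body presses on something with over 40 N, if the wrist force passes 120 N, or if a joint passes its speed limit or range.

## Working session

There is one attempt and no reset: what is moved stays moved. The work goes in short steps, Python scripts to look and compute and a tool call to move; the robot and the scene stay as the last step left them, time stands still between calls to the robot, and variables do not carry over. Pictures are saved under pics/ and viewed, at most 10 in all, crops included, and the job is handed in when it is done.

Besides the shell and the picture viewer there is one more tool, called after "Call:" by a JSON object that holds its "api" and its "payload", one argument or row to a line. step_arm: Moves the arm, as the interface text tells. Its arguments: {"type":"object","properties":{"commands":{"type":"array"},"gripper":{"type":"number"},"force":{"type":"number"}},"required":["commands"]}

```bash
mkdir -p pics; python3 - <<'E'
from bench import ctrl
import cv2,numpy as np
s=ctrl.get_state();print({k:np.round(v,3) for k,v in s.items()})
for n in("scene","top"):
    cv2.imwrite(f"pics/{n}1.png",ctrl.get_image(n)[:,:,::-1]);m=ctrl.camera_model(n);print(n,m)
print(ctrl.camera_model("wrist"))
E
```

```text
{'time': np.float64(0.0), 'joint_positions': array([ 1.156,  0.322, -0.07 ,  1.452,  0.023,  1.371, -0.057]), 'qd': array([ 0.001, -0.001,  0.001,  0.001,  0.   ,  0.001,  0.   ]), 'joint_torque': array([ 0.0000e+00, -4.9128e+01, -4.0400e-01, -3.1253e+01, -6.4000e-02,
        4.4000e-02,  0.0000e+00]), 'position': array([ 0.27 , -0.591,  0.235]), 'tool_rot': array([-3.068e+00, -6.680e-01,  1.000e-03]), 'ft_force': array([ 0.5  ,  0.055, -1.223]), 'torque': array([ 0.024, -0.011, -0.046]), 'grip_force': np.float64(0.0), 'grip_width': np.float64(1.002)}
scene {'fx': 509.5212513201018, 'fy': 509.5212513201018, 'cx': 312.9278021024983, 'cy': 197.2921014119957, 'R': array([[-0.71463573,  0.6992468 ,  0.01869988],
       [ 0.50256196,  0.53185   , -0.68159157],
       [-0.48654625, -0.47769184, -0.73149385]]), 't': array([ 0.38834668, -0.1652612 ,  1.14364665])}
top {'fx': 497.2307392067464, 'fy': 497.2307392067464, 'cx': 321.0303113639739, 'cy': 191.43791873788348, 'R': array([[-0.01869712, -0.99982467, -0.00102207],
       [-0.97099048,  0.01840162, -0.23840905],
       [ 0.23838605, -0.00346514, -0.97116429]]), 't': array([-0.02851458,  0.52126146,  0.8542334 ])}
{'fx': 309.70691628693146, 'fy': 309.70691628693146, 'cx': 321.01978693332217, 'cy': 195.26812902948063, 'T_tool_cam': array([[-3.13069410e-04, -9.69715160e-01, -2.44238429e-01,
         6.55351594e-02],
       [ 9.99999651e-01, -4.92694371e-04,  6.74357024e-04,
        -4.43312079e-04],
       [-7.74269129e-04, -2.44238133e-01,  9.69714976e-01,
        -1.48350169e-01],
       [ 0.00000000e+00,  0.00000000e+00,  0.00000000e+00,
         1.00000000e+00]])}
```

View pics/top1.png

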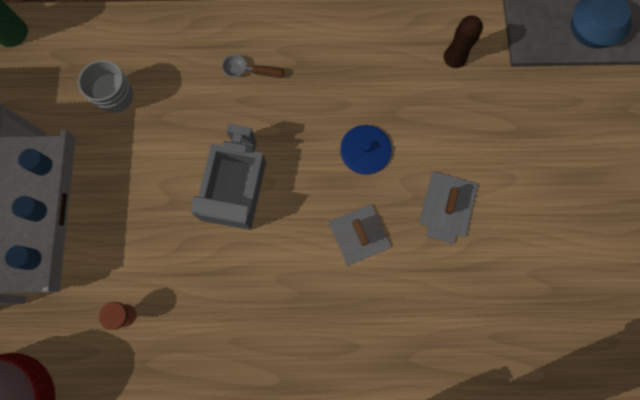

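View pics/scene1.png

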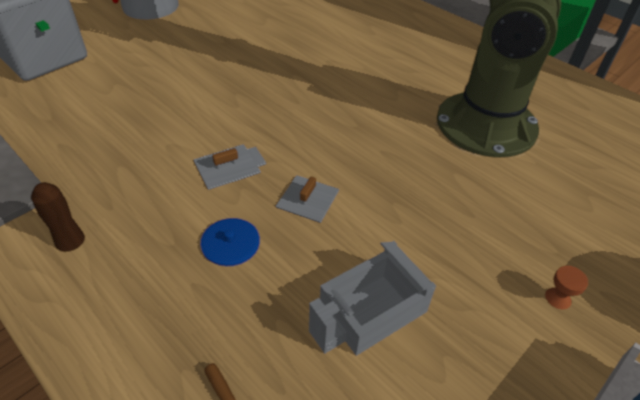

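The top view shows the lipped cover at about (450,205) with its lip at (442,240). The square decoy is at (360,234) and the cellar at (231,185), with its hood at (222,212) and catch at (240,138). I'll enlarge these to read corners.

```bash
python3 - <<'E'
import cv2,numpy as np
im=cv2.imread("pics/top1.png")
a=cv2.resize(im[120:240,185:275],None,fx=4.4,fy=4.4,interpolation=cv2.INTER_CUBIC)
b=cv2.resize(im[165:250,410:490],None,fx=4.9,fy=4.9,interpolation=cv2.INTER_CUBIC)
c=np.zeros((max(a.shape[0],b.shape[0]),a.shape[1]+b.shape[1],3),np.uint8)
c[:a.shape[0],:a.shape[1]]=a;c[:b.shape[0],a.shape[1]:]=b
c=cv2.convertScaleAbs(c,alpha=1.7);print(a.shape,b.shape);cv2.imwrite("pics/crop1.png",c)
E
```

```text
(528, 396, 3) (417, 392, 3)
```

View pics/crop1.png

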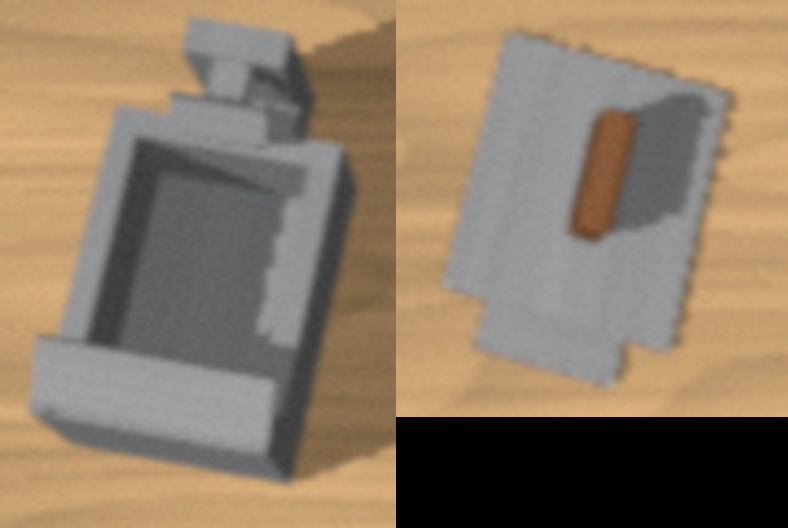

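Crop: the cover's plate corners, lip corners and handle are clear, as are the cellar's far rim corners, hood-mouth edge and post. Next I fit poses.

```bash
cat > h.py <<'E'
import numpy as np
from scipy.optimize import least_squares
from scipy.spatial.transform import Rotation as Ro
def proj(m,X):
    c=np.asarray(X)@m["R"].T+m["t"]; return c[:,:2]/c[:,2:]*[m["fx"],m["fy"]]+[m["cx"],m["cy"]]
def place(p,P):
    c,s=np.cos(p[2]),np.sin(p[2]);P=np.array(P,float)/1000
    return np.c_[P[:,0]*c-P[:,1]*s+p[0],P[:,0]*s+P[:,1]*c+p[1],P[:,2]]
def fit(m,P,px,p0):
    r=least_squares(lambda p:(proj(m,place(p,P))-px).ravel(),p0,loss='soft_l1');return r.x,(proj(m,place(r.x,P))-px).round(1).tolist()
E
python3 - <<'E'
from h import *
from bench import ctrl
m=ctrl.camera_model("top")
px=np.array([(512,32),(733,95),(672,348),(445,288),(475,348),(612,385),(605,172)])
px=(px-[396,0])/4.9+[410,165]-.4
P=[(55,46,5),(55,-46,5),(-55,-46,5),(-55,46,5),(-75,28,5),(-75,-28,5),(0,0,39)]
print(fit(m,P,px,[.6,-.2,-.2]))
px=np.array([(115,108),(345,148),(35,338),(278,380),(35,412),(268,452),(240,28)])/4.4+[185,120]-.4
P=[(70,50,60),(70,-50,60),(-40,50,92),(-40,-50,92),(-70,50,92),(-70,-50,92),(108,0,82)]
print(fit(m,P,px,[.6,.2,-.2]))
s=ctrl.get_state();print(Ro.from_rotvec(s["tool_rot"]).as_matrix().round(3))
E
```

```text
(array([ 0.50651269, -0.28790494, -0.31293033]), [[-0.5, -0.4], [-0.2, -0.3], [-0.2, 1.1], [-0.4, -0.3], [0.0, -0.1], [0.5, 0.8], [1.2, -0.4]])
(array([ 0.53838329,  0.13233556, -0.18654731]), [[0.2, 0.6], [-0.3, -0.1], [1.0, 0.2], [0.8, -0.2], [-2.8, -0.3], [-0.3, -0.1], [-0.1, 0.1]])
[[ 0.909  0.416 -0.001]
 [ 0.416 -0.909  0.002]
 [-0.    -0.002 -1.   ]]
```

Call:
{"api": "step_arm", "payload": {
  "commands": [
    {"travel":[0.34,-0.177,0.09],"turn":[0,0,42.5]},
    {"travel":[0.34,-0.177,0.09],"turn":[0,0,42.5]},
    {"travel":[0.34,-0.177,0.09],"turn":[0,0,42.5]},
    {"travel":[0.34,-0.177,0.09],"turn":[0,0,42.5]},
    {"travel":[0.34,-0.177,0.09],"turn":[0,0,42.5]}
  ],
  "gripper": 1,
  "force": 45
}}

```text
time: 0.6
position: [0.4153, -0.4046, 0.1807]
tool_rot: [-3.106, 0.468, 0.001]
ft_force: [0.4, -0.2, -0.3]
grip_width: 0.998
grip_force: 0.0
```

```bash
cat >> h.py <<'E'
def delta(s,pos,yaw,tilt=0):
    """shift (tool axes) and turn (deg) from state to TCP pos; tool x at yaw, pitched lip-down by tilt deg"""
    R=Ro.from_rotvec(s["tool_rot"])
    T=Ro.from_euler('z',yaw)*Ro.from_euler('y',-tilt,degrees=True)*Ro.from_euler('x',180,degrees=True)
    return R.inv().apply(np.array(pos)-s["position"]).round(4).tolist(),(R.inv()*T).as_rotvec(degrees=True).round(2).tolist()
E
python3 - <<'E'
from h import *
from bench import ctrl
s=ctrl.get_state();print(s["time"],s["position"],delta(s,[.507,-.288,.145],-.313))
E
```

```text
0.6 [ 0.4152875  -0.40457318  0.18072647] ([0.0533, -0.1384, 0.0357], [-0.01, 0.03, 0.8])
```

Call:
{"api": "step_arm", "payload": {
  "commands": [
    {"travel":[0.053,-0.138,0.036],"turn":[0,0,0.8]},
    {"travel":[0.053,-0.138,0.036],"turn":[0,0,0.8]},
    {"travel":[0.053,-0.138,0.036],"turn":[0,0,0.8]},
    {"travel":[0.053,-0.138,0.036],"turn":[0,0,0.8]},
    {"travel":[0.053,-0.138,0.036],"turn":[0,0,0.8]}
  ]
}}

```text
time: 1.1
position: [0.5057, -0.2876, 0.1446]
tool_rot: [-3.105, 0.474, 0.002]
ft_force: [0.4, -1.1, 0.1]
grip_width: 1.006
grip_force: 0.0
```

```bash
cat >> h.py <<'E'
def wpix(m,s,X):
    T=np.eye(4);T[:3,:3]=Ro.from_rotvec(s["tool_rot"]).as_matrix();T[:3,3]=s["position"]
    W=np.linalg.inv(T@m["T_tool_cam"]);c=np.asarray(X)@W[:3,:3].T+W[:3,3]
    r=np.hypot(c[:,0],c[:,1]);th=np.arctan2(r,c[:,2])
    return c[:,:2]/r[:,None]*(th*m["fx"])[:,None]+[m["cx"],m["cy"]]
E
python3 - <<'E'
from h import *
from bench import ctrl
import cv2
s=ctrl.get_state();m=ctrl.camera_model("wrist");im=ctrl.get_image("wrist")[:,:,::-1].copy()
print(s["time"],s["position"],s["tool_rot"])
P=[(55,46,5),(55,-46,5),(-55,-46,5),(-55,46,5),(-75,28,5),(-75,-28,5),(25,7,39),(25,-7,39),(-25,-7,39),(-25,7,39)]
q=wpix(m,s,place([.5065,-.288,-.313],P));print(q.round(0).tolist())
cv2.imwrite("pics/w1raw.png",im)
c=cv2.resize(im[60:380,160:480],None,fx=1.8,fy=1.8,interpolation=cv2.INTER_CUBIC)
for x,y in (q-[160,60])*1.8: cv2.circle(c,(int(x),int(y)),3,(0,0,255),1)
cv2.imwrite("pics/w1.png",cv2.convertScaleAbs(c,alpha=1.6))
E
```

```text
1.1 [ 0.50574509 -0.28758094  0.14464437] [-3.10479994e+00  4.74093788e-01  2.38861851e-03]
[[272.0, 129.0], [371.0, 130.0], [366.0, 241.0], [275.0, 240.0], [293.0, 258.0], [347.0, 259.0], [313.0, 167.0], [330.0, 167.0], [329.0, 224.0], [313.0, 224.0]]
```

View pics/w1.png

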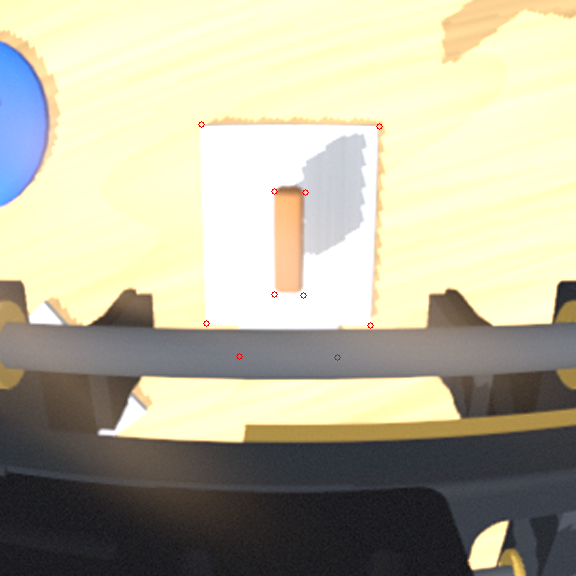

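The wrist view matches the fit: the plate corners agree to about 1 px and the bar lies about 2 mm forward. I'll descend and grasp.

Call:
{"api": "step_arm", "payload": {
  "commands": [
    {"travel":[0.002,0,0.04],"turn":[0,0,0]},
    {"travel":[0.002,0,0.08],"turn":[0,0,0]},
    {"travel":[0.002,0,0.1],"turn":[0,0,0]},
    {"travel":[0.002,0,0.112],"turn":[0,0,0]},
    {"travel":[0.002,0,0.119],"turn":[0,0,0]}
  ]
}}

```text
time: 1.65
position: [0.5061, -0.2919, 0.0259]
tool_rot: [3.103, -0.485, -0.001]
ft_force: [0.1, 1.0, -0.2]
grip_width: 1.0
grip_force: 0.0
```

Call:
{"api": "step_arm", "payload": {
  "commands": [
    {"travel":[0,0,0],"turn":[0,0,0]},
    {"travel":[0,0,0],"turn":[0,0,0]},
    {"travel":[0,0,0],"turn":[0,0,0]},
    {"travel":[0,0,0],"turn":[0,0,0]},
    {"travel":[0,0,0],"turn":[0,0,0]}
  ],
  "gripper": 0,
  "force": 45
}}

```text
time: 2.15
position: [0.5075, -0.2905, 0.0272]
tool_rot: [3.104, -0.48, 0.002]
ft_force: [-1.0, 0.3, -0.1]
grip_width: 0.63
grip_force: 0.0
```

Call:
{"api": "step_arm", "payload": {
  "commands": [
    {"travel":[0,0,0],"turn":[0,0,0]},
    {"travel":[0,0,0],"turn":[0,0,0]},
    {"travel":[0,0,0],"turn":[0,0,0]}
  ]
}}

```text
time: 2.45
position: [0.5071, -0.2903, 0.0265]
tool_rot: [3.105, -0.481, -0.0]
ft_force: [0.7, -0.1, -0.0]
grip_width: 0.356
grip_force: 0.0
```

Call:
{"api": "step_arm", "payload": {
  "commands": [
    {"travel":[0,0,0],"turn":[0,0,0]},
    {"travel":[0,0,0],"turn":[0,0,0]},
    {"travel":[0,0,0],"turn":[0,0,0]},
    {"travel":[0,0,0],"turn":[0,0,0]},
    {"travel":[0,0,0],"turn":[0,0,0]}
  ]
}}

```text
time: 2.95
position: [0.5072, -0.2901, 0.0265]
tool_rot: [-3.105, 0.48, -0.0]
ft_force: [0.1, 0.2, 0.3]
grip_width: 0.159
grip_force: 45.0
```

Call:
{"api": "step_arm", "payload": {
  "commands": [
    {"travel":[0,0,-0.02],"turn":[0,0,0]},
    {"travel":[0,0,-0.06],"turn":[0,0,0]},
    {"travel":[0,0,-0.1],"turn":[0,0,0]},
    {"travel":[0,0,-0.13],"turn":[0,0,0]},
    {"travel":[0,0,-0.15],"turn":[0,0,0]}
  ]
}}

```text
time: 3.45
position: [0.5077, -0.2911, 0.1792]
tool_rot: [3.103, -0.481, 0.004]
ft_force: [-0.0, 0.1, -1.9]
grip_width: 0.154
grip_force: 45.0
```

```bash
cat >> h.py <<'E'
G=(0,0)  # bar centre in tool x,z from grasp point, set below
CEL=[.538,.132,-.187]
def tcp(lx,lz,tilt,g=(0.,0.),cel=CEL,ly=0.):
    """TCP for lip end at cellar (lx,ly,lz) m; g: bar centre minus TCP along cover x,z"""
    t=np.radians(tilt);c,s=np.cos(t),np.sin(t);a,b=.075-g[0],.0255-g[1]
    x,z=lx+a*c-b*s,lz+a*s+b*c
    cy,sy=np.cos(cel[2]),np.sin(cel[2]);return [cel[0]+x*cy-ly*sy,cel[1]+x*sy+ly*cy,z]
E
python3 - <<'E'
from h import *
from bench import ctrl
import cv2
s=ctrl.get_state();m=ctrl.camera_model("wrist");im=ctrl.get_image("wrist")[:,:,::-1].copy()
t=ctrl.get_image("top")[:,:,::-1]
R=Ro.from_rotvec(s["tool_rot"])
print(s["time"],s["position"],s["grip_width"],s["grip_force"],s["ft_force"])
# cover in tool axes for bar centre = TCP + off
P=np.array([(55,46,-23),(55,-46,-23),(-75,28,-23),(-75,-28,-23),(25,7,11),(25,-7,11)])/1000.
X=s["position"]+R.apply((P+[0,0,.003])*[1,-1,-1]);q=wpix(m,s,X);print(q.round(0).tolist())
c=cv2.convertScaleAbs(cv2.resize(im[40:300,190:450],None,fx=1.6,fy=1.6),alpha=1.3)
for x,y in (q-[190,40])*1.6: cv2.circle(c,(int(x),int(y)),3,(0,0,255),1)
t=cv2.convertScaleAbs(t,alpha=1.6)[100:308,300:500];t=cv2.resize(t,None,fx=2,fy=2)
mt=ctrl.camera_model("top")
for x,y in (proj(mt,X)-[300,100])*2: cv2.circle(t,(int(x),int(y)),3,(0,0,255),1)
cv2.imwrite("pics/w2.png",np.hstack([c[:416,:390],t[:416]]))
E
```

```text
3.45 [ 0.50765899 -0.29110116  0.17916768] 0.15368740981837262 44.99935235828161 [-0.04985321  0.14553448 -1.93074624]
[[238.0, 140.0], [403.0, 140.0], [280.0, 334.0], [361.0, 334.0], [305.0, 210.0], [336.0, 210.0]]
```

View pics/w2.png

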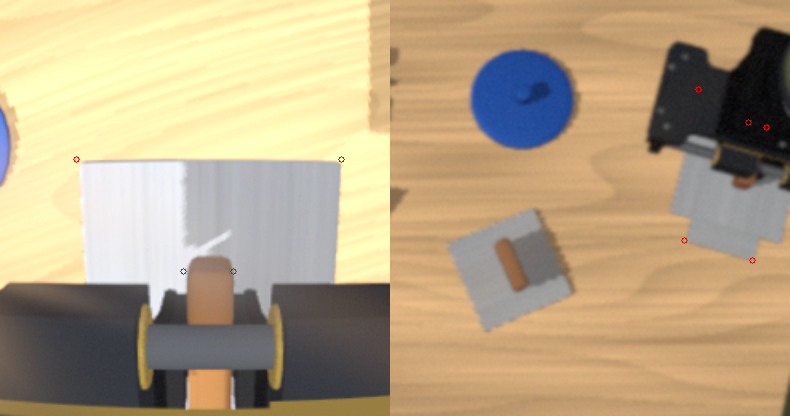

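Both views show the cover held square. The far edge is at the predicted place and the lip is within about 2 mm. Next is the carry.

```bash
python3 - <<'E'
from h import *
from bench import ctrl
s=ctrl.get_state();p=tcp(-.012,.125,20,(0,.0015));print(p,delta(s,p,-.187,20))
E
```

```text
[np.float64(0.5873921024351584), np.float64(0.1226544876334217), np.float64(0.17320413364828696)] ([-0.0504, -0.4186, 0.0055], [1.33, 19.64, -6.81])
```

Call:
{"api": "step_arm", "payload": {
  "commands": [
    {"travel":[-0.005,-0.025,0],"turn":[0.1,2,-0.7]},
    {"travel":[-0.01,-0.065,0],"turn":[0.2,4,-1.4]},
    {"travel":[-0.015,-0.11,0],"turn":[0.3,6,-2]},
    {"travel":[-0.02,-0.155,0],"turn":[0.5,8,-3]},
    {"travel":[-0.025,-0.2,0],"turn":[0.6,10,-3.5]}
  ]
}}

```text
time: 4.05
position: [0.5426, -0.0906, 0.1744]
tool_rot: [3.09, -0.382, 0.269]
ft_force: [1.2, 0.2, -2.1]
grip_width: 0.162
grip_force: 45.0
```

```bash
python3 - <<'E'
from h import *
from bench import ctrl
s=ctrl.get_state();p=tcp(-.012,.125,20,(0,.0015));print(s["position"],delta(s,p,-.187,20))
E
```

```text
[ 0.54256631 -0.09063438  0.17441011] ([-0.0087, -0.2178, 0.0008], [0.6, 10.06, -3.33])
```

Call:
{"api": "step_arm", "payload": {
  "commands": [
    {"travel":[-0.002,-0.045,0],"turn":[0.1,2,-0.7]},
    {"travel":[-0.004,-0.095,0],"turn":[0.2,4,-1.4]},
    {"travel":[-0.006,-0.145,0],"turn":[0.4,6,-2]},
    {"travel":[-0.008,-0.19,0],"turn":[0.5,8,-3]},
    {"travel":[-0.009,-0.218,0.001],"turn":[0.6,10,-3.3]}
  ]
}}

```text
time: 4.55
position: [0.5872, 0.1258, 0.1734]
tool_rot: [3.052, -0.279, 0.538]
ft_force: [-0.4, -0.1, -2.0]
grip_width: 0.155
grip_force: 45.0
```

Call:
{"api": "step_arm", "payload": {
  "commands": [
    {"travel":[0,0,0],"turn":[0,0,0]},
    {"travel":[0,0,0],"turn":[0,0,0]}
  ]
}}

```text
time: 4.75
position: [0.5869, 0.1216, 0.1729]
tool_rot: [3.049, -0.283, 0.533]
ft_force: [-0.1, -0.9, -1.9]
grip_width: 0.16
grip_force: 45.0
```

```bash
python3 - <<'E'
from h import *
from bench import ctrl
import cv2
s=ctrl.get_state();m=ctrl.camera_model("wrist");im=ctrl.get_image("wrist")[:,:,::-1].copy()
t=ctrl.get_image("scene")[:,:,::-1];u=ctrl.get_image("top")[:,:,::-1]
p=tcp(-.012,.07,20,(0,.0015));print(s["position"],delta(s,p,-.187,20))
C=place(CEL,[(70,50,60),(70,-50,60),(-40,50,92),(-40,-50,92),(-70,50,92),(-70,-50,92),(108,0,82),(59,21,66),(59,-21,66)])
P=np.array([(55,46,-23),(55,-46,-23),(-75,28,-23),(-75,-28,-23)])/1000.
X=np.r_[s["position"]+Ro.from_rotvec(s["tool_rot"]).apply((P+[0,0,.0015])*[1,-1,-1]),C]
def crop(im,q,x0,y0,w,h,f):
    c=cv2.convertScaleAbs(cv2.resize(im[y0:y0+h,x0:x0+w],None,fx=f,fy=f,interpolation=cv2.INTER_CUBIC),alpha=1.5)
    for i,(x,y) in enumerate((q-[x0,y0])*f): cv2.circle(c,(int(x),int(y)),3,(0,0,255) if i<4 else (0,255,0),1)
    return c
a=crop(t,proj(ctrl.camera_model("scene"),X),290,180,160,180,2.4)
b=crop(u,proj(ctrl.camera_model("top"),X),170,100,120,135,3.2)
c=crop(im,wpix(m,s,X),120,0,400,240,1.8)
cv2.imwrite("pics/s3.png",np.hstack([a,b]));cv2.imwrite("pics/w3.png",c)
E
```

```text
[0.58688199 0.12159387 0.17288534] ([-0.0183, -0.0012, 0.0515], [0.04, 0.18, 0.1])
```

View pics/s3.png

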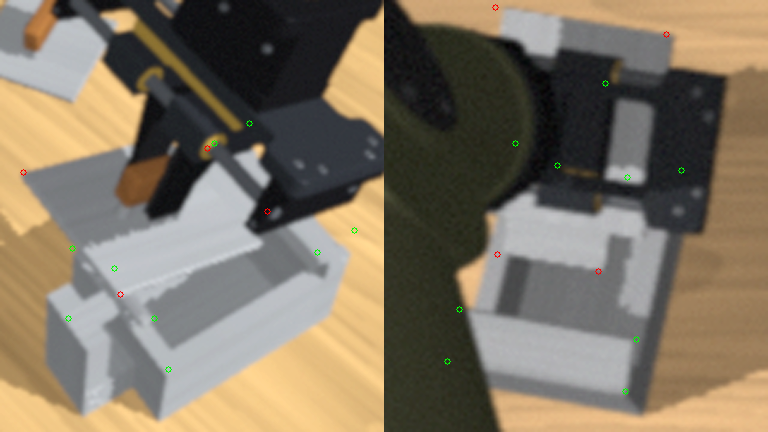

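View pics/w3.png

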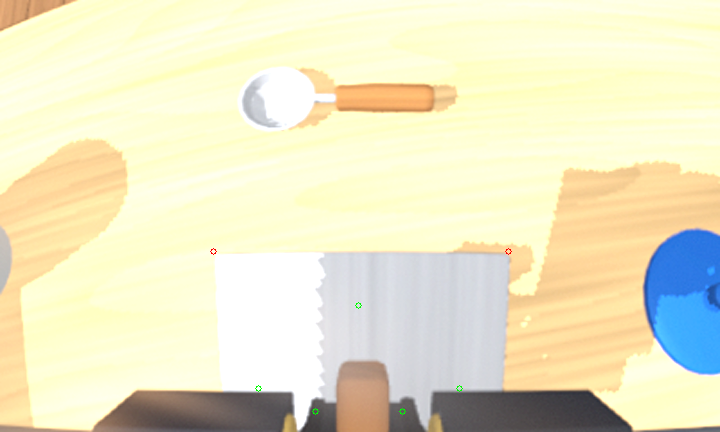

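The predicted overlays line up with the cover's far edge and lip and with the hood mouth, to about 2 mm. In the top crop the lip is near (497–600, 255–270), ahead of the hood mouth edge at (632,345). The wrist view shows the cover square. I'll lower, then slide in.

Call:
{"api": "step_arm", "payload": {
  "commands": [
    {"travel":[-0.004,0,0.012],"turn":[0,0.2,0]},
    {"travel":[-0.009,-0.001,0.025],"turn":[0,0.2,0]},
    {"travel":[-0.014,-0.001,0.04],"turn":[0,0.2,0]},
    {"travel":[-0.019,-0.001,0.053],"turn":[0,0.2,0]},
    {"travel":[-0.019,-0.001,0.053],"turn":[0,0.2,0]}
  ]
}}

```text
time: 5.4
position: [0.5865, 0.1216, 0.1149]
tool_rot: [3.048, -0.286, 0.534]
ft_force: [-0.4, -1.2, -1.5]
grip_width: 0.16
grip_force: 45.0
```

Call:
{"api": "step_arm", "payload": {
  "commands": [
    {"travel":[-0.0094,0,-0.0034],"turn":[0,0,0]},
    {"travel":[-0.0188,0,-0.0068],"turn":[0,0,0]},
    {"travel":[-0.0282,0,-0.0103],"turn":[0,0,0]},
    {"travel":[-0.0376,0,-0.0137],"turn":[0,0,0]},
    {"travel":[-0.0376,0,-0.0137],"turn":[0,0,0]}
  ]
}}

```text
time: 5.9
position: [0.5481, 0.1304, 0.119]
tool_rot: [3.047, -0.284, 0.544]
ft_force: [1.0, -0.2, -1.9]
grip_width: 0.159
grip_force: 45.0
```

```bash
cat >> h.py <<'E'
def lip(s,g=(0,.0015),cel=CEL):
    R=Ro.from_rotvec(s["tool_rot"]);w=s["position"]+R.apply([g[0]-.075,0,-(g[1]-.0255)])
    d=w-[cel[0],cel[1],0];d=Ro.from_euler('z',-cel[2]).apply(d);zc=-R.as_matrix()[:,2];xc=R.as_matrix()[:,0]
    return (d*1000).round(1),np.degrees(np.arctan2(xc[2],np.hypot(xc[0],xc[1]))).round(2)*1,np.arctan2(xc[1],xc[0]).round(3)
E
python3 - <<'E'
from h import *
from bench import ctrl
s=ctrl.get_state();print(lip(s),s["ft_force"],delta(s,tcp(-.062,.067,20,(0,.0015)),-.187,20))
E
```

```text
(array([-51.8,   0.2,  70.5]), np.float64(20.26), np.float64(-0.186)) [ 1.01222724 -0.22072643 -1.88775717] ([-0.0107, 0.0003, 0.0001], [0.01, -0.26, 0.07])
```

Call:
{"api": "step_arm", "payload": {
  "commands": [
    {"travel":[-0.0055,0,0],"turn":[0,0,0]},
    {"travel":[-0.011,0,0],"turn":[0,0,0]},
    {"travel":[-0.011,0,0],"turn":[0,0,0]}
  ]
}}

```text
time: 6.2
position: [0.5385, 0.1318, 0.1143]
tool_rot: [3.048, -0.286, 0.542]
ft_force: [-0.5, -0.8, -1.8]
grip_width: 0.156
grip_force: 45.0
```

Call:
{"api": "step_arm", "payload": {
  "commands": [
    {"travel":[-0.001,0,0],"turn":[0,0,0]},
    {"travel":[-0.002,0,0],"turn":[0,0,0]},
    {"travel":[-0.003,0,0],"turn":[0,0,0]},
    {"travel":[-0.003,0,0],"turn":[0,0,0]}
  ]
}}

```text
time: 6.6
position: [0.5374, 0.1321, 0.1144]
tool_rot: [3.047, -0.287, 0.546]
ft_force: [2.9, 0.0, -1.7]
grip_width: 0.158
grip_force: 45.0
```

```bash
python3 - <<'E'
from h import *
from bench import ctrl
s=ctrl.get_state();print(lip(s),s["ft_force"])
E
```

```text
(array([-62.6,   0.1,  65.8]), np.float64(20.32), np.float64(-0.188)) [ 2.86983984e+00  1.74924608e-03 -1.69581732e+00]
```

Contact with the stop shows as about +3 N in x. I'll back off 1 mm and lower the lip to feel the rim.

Call:
{"api": "step_arm", "payload": {
  "commands": [
    {"travel":[0.0015,0,0.001],"turn":[0,0,0]},
    {"travel":[0.001,0,0.002],"turn":[0,0,0]},
    {"travel":[0.0005,0,0.003],"turn":[0,0,0]},
    {"travel":[0.0005,0,0.003],"turn":[0,0,0]}
  ]
}}

```text
time: 7.0
position: [0.5378, 0.1321, 0.1108]
tool_rot: [3.048, -0.286, 0.543]
ft_force: [0.9, 0.1, -1.8]
grip_width: 0.155
grip_force: 45.0
```

```bash
python3 - <<'E'
from h import *
from bench import ctrl
s=ctrl.get_state();l=lip(s);print(l,s["ft_force"])
for t in (16,12,8,6,4,2,0):
    print(t,delta(s,tcp(-.062,.0630,t,(0,.0015),ly=l[0][1]/1000),-.187,t))
E
```

```text
(array([-62.3,   0.1,  62.4]), np.float64(20.19), np.float64(-0.187)) [ 0.94271784  0.06596742 -1.79637696]
16 ([0.0021, -0.0, 0.0051], [-0.0, -4.19, -0.01])
12 ([0.0032, -0.0, 0.0104], [-0.0, -8.19, -0.01])
8 ([0.0039, -0.0, 0.0159], [-0.01, -12.19, -0.01])
6 ([0.0041, -0.0, 0.0186], [-0.01, -14.19, -0.01])
4 ([0.0042, -0.0, 0.0214], [-0.01, -16.19, -0.01])
2 ([0.0043, -0.0, 0.0241], [-0.01, -18.19, -0.01])
0 ([0.0042, -0.0, 0.0269], [-0.01, -20.19, -0.01])
```

Call:
{"api": "step_arm", "payload": {
  "commands": [
    {"travel":[0.001,0,0.0025],"turn":[0,-2.1,0]},
    {"travel":[0.0021,0,0.0051],"turn":[0,-4.2,0]},
    {"travel":[0.0027,0,0.0078],"turn":[0,-6.2,0]},
    {"travel":[0.0032,0,0.0104],"turn":[0,-8.2,0]},
    {"travel":[0.0039,0,0.0159],"turn":[0,-12.2,0]}
  ]
}}

```text
time: 7.5
position: [0.5463, 0.1308, 0.0976]
tool_rot: [3.108, -0.289, 0.215]
ft_force: [-3.6, 1.3, 3.0]
grip_width: 0.157
grip_force: 45.0
```

```bash
python3 - <<'E'
from h import *
from bench import ctrl
s=ctrl.get_state();l=lip(s);print(l,s["ft_force"])
for t in (6,4,2,0):
    print(t,delta(s,tcp(-.063,.062,t,(0,.0015),ly=l[0][1]/1000),-.187,t))
E
```

```text
(array([-62.6,   0.3,  63.5]), np.float64(7.93), np.float64(-0.186)) [-3.64067703  1.26264686  2.99628008]
6 ([0.0001, 0.0001, 0.004], [0.0, -1.93, 0.07])
4 ([0.0008, 0.0001, 0.0067], [0.0, -3.93, 0.07])
2 ([0.0014, 0.0001, 0.0093], [0.01, -5.93, 0.07])
0 ([0.002, 0.0001, 0.012], [0.01, -7.93, 0.07])
```

The far edge has met the catch ramp (fx −3.6, fz +3). I'll pivot on.

Call:
{"api": "step_arm", "payload": {
  "commands": [
    {"travel":[-0.0003,0,0.003],"turn":[0,-1.9,0]},
    {"travel":[0.0003,0,0.0057],"turn":[0,-3.9,0]},
    {"travel":[0.0009,0,0.0083],"turn":[0,-5.9,0]},
    {"travel":[0.0015,0,0.011],"turn":[0,-7.9,0]},
    {"travel":[0.0015,0,0.011],"turn":[0,-7.9,0]}
  ]
}}

```text
time: 8.0
position: [0.5506, 0.1297, 0.0865]
tool_rot: [-3.127, 0.295, -0.002]
ft_force: [1.4, 1.5, -0.3]
grip_width: 0.157
grip_force: 45.0
```

```bash
python3 - <<'E'
from h import *
from bench import ctrl
s=ctrl.get_state();l=lip(s);print(l,s["ft_force"],s["torque"])
E
```

```text
(array([-62.2,   0.1,  62.4]), np.float64(0.07), np.float64(-0.188)) [ 1.35360183  1.45228194 -0.30113286] [ 0.03782266 -0.03171067  0.04259885]
```

Call:
{"api": "step_arm", "payload": {
  "commands": [
    {"travel":[0,0,0.001],"turn":[0,-0.5,0]},
    {"travel":[0,0,0.002],"turn":[0,-1,0]},
    {"travel":[0,0,0.003],"turn":[0,-1,0]},
    {"travel":[0,0,0.003],"turn":[0,-1,0]}
  ]
}}

```text
time: 8.4
position: [0.5505, 0.1297, 0.0864]
tool_rot: [-3.128, 0.293, 0.021]
ft_force: [-5.9, -3.2, 14.1]
grip_width: 0.154
grip_force: 45.0
```

```bash
python3 - <<'E'
from h import *
from bench import ctrl
import cv2
s=ctrl.get_state();l=lip(s);print(l,s["ft_force"],s["torque"])
t=ctrl.get_image("scene")[:,:,::-1];cv2.imwrite("pics/s4.png",cv2.convertScaleAbs(cv2.resize(t[180:360,290:450],None,fx=3.3,fy=3.3,interpolation=cv2.INTER_CUBIC),alpha=1.5))
E
```

```text
(array([-62.6,   0.1,  63.4]), np.float64(-0.75), np.float64(-0.187)) [-5.94138921 -3.19382643 14.10160504] [-0.49813871  0.90863186  0.01547981]
```

View pics/s4.png

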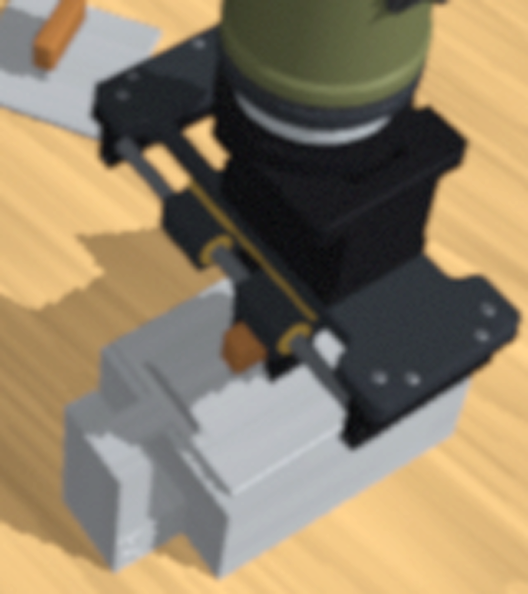

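The cover lies flat with the nose over its far edge, around (170,400) in the crop, and it bears firmly on the rim. I'll relax the press, open and retreat.

Call:
{"api": "step_arm", "payload": {
  "commands": [
    {"travel":[0,0,-0.0025],"turn":[0,1,0]},
    {"travel":[0,0,-0.0025],"turn":[0,1,0]},
    {"travel":[0,0,-0.0025],"turn":[0,1,0]}
  ]
}}

```text
time: 8.75
position: [0.5498, 0.13, 0.0865]
tool_rot: [-3.128, 0.293, -0.004]
ft_force: [-0.1, 0.4, 2.1]
grip_width: 0.153
grip_force: 45.0
```

Call:
{"api": "step_arm", "payload": {
  "commands": [
    {"travel":[0,0,0],"turn":[0,0,0]},
    {"travel":[0,0,0],"turn":[0,0,0]},
    {"travel":[0,0,0],"turn":[0,0,0]},
    {"travel":[0,0,0],"turn":[0,0,0]},
    {"travel":[0,0,0],"turn":[0,0,0]}
  ],
  "gripper": 0.6
}}

```text
time: 9.25
position: [0.55, 0.1297, 0.0862]
tool_rot: [-3.128, 0.294, -0.003]
ft_force: [-0.6, -0.6, -0.3]
grip_width: 0.523
grip_force: 0.0
```

Call:
{"api": "step_arm", "payload": {
  "commands": [
    {"travel":[0,0,-0.01],"turn":[0,0,0]},
    {"travel":[0,0,-0.03],"turn":[0,0,0]},
    {"travel":[0,0,-0.07],"turn":[0,0,0]},
    {"travel":[0,0,-0.11],"turn":[0,0,0]},
    {"travel":[0,0,-0.13],"turn":[0,0,0]}
  ]
}}

```text
time: 9.75
position: [0.5513, 0.1306, 0.2211]
tool_rot: [-3.126, 0.293, -0.012]
ft_force: [-0.5, 0.4, 0.1]
grip_width: 0.6
grip_force: 0.0
```

Call:
{"api": "step_arm", "payload": {
  "commands": [
    {"travel":[-0.03,0,0],"turn":[0,0,0]},
    {"travel":[-0.07,0,0],"turn":[0,0,0]},
    {"travel":[-0.1,0,0],"turn":[0,0,0]},
    {"travel":[-0.1,0,0],"turn":[0,0,0]}
  ]
}}

```text
time: 10.15
position: [0.4484, 0.1499, 0.217]
tool_rot: [3.126, -0.288, 0.004]
ft_force: [-0.3, -0.3, -0.2]
grip_width: 0.598
grip_force: 0.0
```

```bash
python3 - <<'E'
from bench import ctrl
import cv2,numpy as np
s=ctrl.get_state();print(s["time"],s["position"],s["ft_force"])
f=lambda t,x,y,w,h,k:cv2.convertScaleAbs(cv2.resize(t[y:y+h,x:x+w,::-1],None,fx=k,fy=k,interpolation=cv2.INTER_CUBIC),alpha=1.4)
a=f(ctrl.get_image("scene"),300,210,150,170,3);b=f(ctrl.get_image("wrist"),260,110,116,170,3)
cv2.imwrite("pics/end.png",np.hstack([a,b]))
E
```

```text
10.15 [0.44844724 0.14986128 0.21703156] [-0.31048983 -0.3144264  -0.218531  ]
```

View pics/end.png

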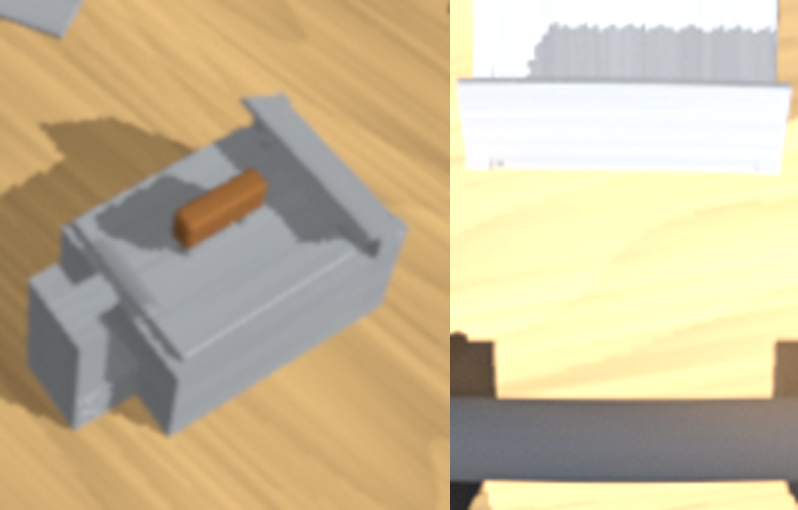

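The cover is in place under the hood, with the handle at (220,210) and the arm clear. I'll use the last picture to compare the catch with its starting (shut) position.

```bash
python3 - <<'E'
from h import *
from bench import ctrl
import cv2
n=ctrl.get_image("scene")[:,:,::-1].copy();o=cv2.imread("pics/scene1.png")
u=ctrl.get_image("top")[:,:,::-1].copy();uo=cv2.imread("pics/top1.png")
# far-post / catch registration old->new
for nm,A,B,(x,y,w,h) in (("scene post",o,n,(306,295,25,55)),("scene catch",o,n,(328,285,26,30)),("top catch",uo,u,(222,139,28,14)),("top post",uo,u,(226,122,28,14))):
    a=cv2.cvtColor(A,cv2.COLOR_BGR2GRAY)[y:y+h,x:x+w].astype(np.float32);b=cv2.cvtColor(B,cv2.COLOR_BGR2GRAY)[y:y+h,x:x+w].astype(np.float32)
    print(nm,cv2.phaseCorrelate(a,b,cv2.createHanningWindow((w,h),cv2.CV_32F)),np.abs(a-b).mean())
f=lambda t,x,y,w,h,k:cv2.convertScaleAbs(cv2.resize(t[y:y+h,x:x+w],None,fx=k,fy=k,interpolation=cv2.INTER_CUBIC),alpha=1.7)
X=place([CEL[0]-0,CEL[1],CEL[2]],[(64,46,65),(64,-46,65),(25,0,99),(-25,0,99)])
print(proj(ctrl.camera_model("scene"),X).round(1).tolist())
A=np.hstack([f(o,305,270,80,60,5),f(n,305,270,80,60,5)]);B=np.hstack([f(uo,195,115,80,58,5),f(u,195,115,80,58,5)])
cv2.imwrite("pics/cmp.png",np.vstack([A,B]))
E
```

```text
scene post ((0.49546166984954354, -0.12996576351363842), 0.9754771931966146) 11.704
scene catch ((0.4847825911666277, 0.21060795184122405), 1.0252490402739725) 14.479487
top catch ((0.12038280669326618, 0.49251105644666904), 0.7967375008265177) 18.915817
top post ((-0.04189732688041481, 0.677864493071481), 0.9540198919508193) 19.887754
[[362.2, 327.8], [325.2, 281.7], [366.3, 278.7], [393.0, 263.3]]
```

View pics/cmp.png

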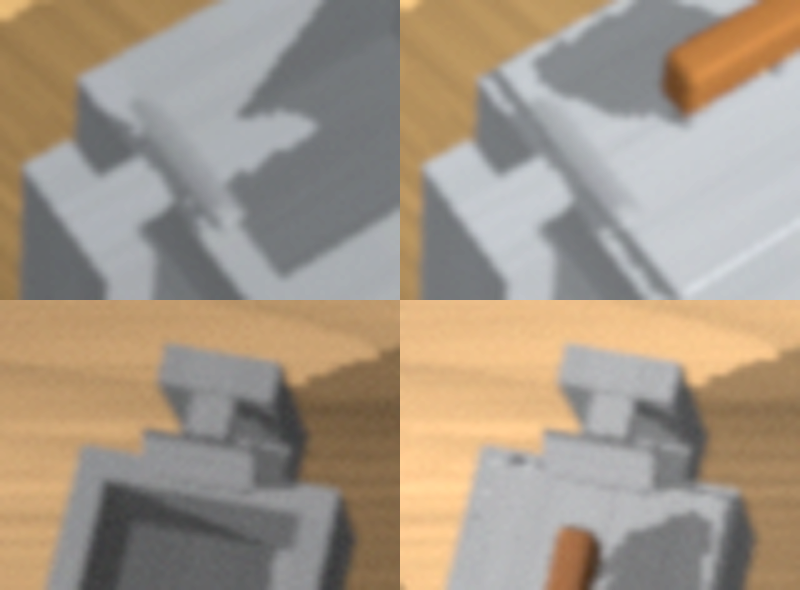

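The catch is at the same pixels as at the start (shift under 0.5 px, the same as the fixed post), with its nose over the cover's far edge, so it is shut.

```bash
python3 -c "
from bench import ctrl
print(ctrl.close_job())"
```

```text
the job is handed in; nothing more can be done
None
```

The cover is hooked in the slot and lies flat on the cellar; the final images show the catch shut over its far edge. I let go of it, moved the arm clear, and handed the job in after about 10 s of robot time; the hand-in returned no verdict.

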